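Stack the dish frame in the dry box and seal the lid

TASK

Put the loaded dish frame away in the clear dry box: carry it level by its black handle and lower it gently onto the frame already inside, so that all four of its corner pins go fully down into the blue corner cups, and let it go. Then set the blue lid, without dropping it, squarely on the box so that it rests loosely on the rubber seal, let go, and press it down corner by corner, one corner at a time, until all four corners are home and the lid sits flat. Keep the dishes in their frames and leave the other things on the bench where they are.

Things in the scene. Friction and masses are not known exactly. Their poses are not given: they have to be found in the camera images.
- box: dry box, fixed to the bench, 214 x 154 mm at its grey rim (long side along its x), rim top 124 mm above the bench, clear walls 5 mm thick, open top 192 x 132 mm inside, floor 6 mm thick. Origin: centre of its underside; z up. A black rubber seal stands 6 mm proud of the rim all round
- lower_frame: stacking frame standing in the dry box, fixed to it, centred, 166 x 104 mm, two dishes in it. Origin: centre of its underside, on the box's floor, 6 mm above the bench; x along its long side. Four corner posts, 20 mm square, at x = +-73, y = +-42 mm, end in open square blue cups, 15 mm wide inside, 20 mm deep, mouths 46 mm above this origin
- frame: loose aluminium stacking frame, 166 (its x) x 104 x 78 mm, about 0.45 kg, two dishes in it. Origin: centre of its underside, at the tips of its black corner pins; z up. Pins at x = +-73, y = +-42 mm: 10 mm thick, 16 mm long, tips tapered over 6 mm to 5 mm. With the post shoulders down on the cups this origin lies 30 mm above that of lower_frame. Either way round fits
- frame_handle (a point): middle of the frame's black bar handle, 72 mm above the frame's origin. The bar lies along the frame's y, is 94 mm long, 12 mm wide and 12 mm high (66 to 78 mm above the origin), free underneath between end struts at y = +-44 mm; the dishes' tops end 41 mm above the origin
- lid: loose blue lid with clear window, 214 (its x) x 154 mm, 0.35 kg, right way up. Origin: centre of its underside, at the lower edge of its locating lip; z up. The lip, 186 x 126 mm, 12 mm deep, enters the box with 3 mm to spare each side. Plate 12 to 18 mm above the origin. Origin above the bench: 118 mm resting on the seal, 112 mm fully down. Either way round fits
- lid_handle (a point): middle of the lid's white bar handle, 50 mm above the lid's origin. The bar lies along the lid's y, 94 mm long, 14 mm wide, 12 mm high (44 to 56 mm above the origin)
- lid_corner_a (a point): top of the lid at the white round thumb rest, 20 mm across, of its corner at x = +95, y = +65 mm in the lid's frame, 18 mm above the lid's origin: the place to press
- lid_corner_b (a point): top of the lid at the white round thumb rest, 20 mm across, of its corner at x = +95, y = -65 mm in the lid's frame, 18 mm above the lid's origin: the place to press
- lid_corner_c (a point): top of the lid at the white round thumb rest, 20 mm across, of its corner at x = -95, y = -65 mm in the lid's frame, 18 mm above the lid's origin: the place to press
- lid_corner_d (a point): top of the lid at the white round thumb rest, 20 mm across, of its corner at x = -95, y = +65 mm in the lid's frame, 18 mm above the lid's origin: the place to press
- seal_nl (a joint): how far the rubber seal at the box's corner x = -101, y = +71 mm (box frame) is pressed in: 0 = standing 6 mm proud, 0.006 m = home. It gives way at about 9 N and stays where it is pushed; the lid's weight alone does not move it
- seal_nr (a joint): how far the rubber seal at the box's corner x = -101, y = -71 mm (box frame) is pressed in: 0 = standing 6 mm proud, 0.006 m = home. It gives way at about 9 N and stays where it is pushed; the lid's weight alone does not move it
- seal_fl (a joint): how far the rubber seal at the box's corner x = +101, y = +71 mm (box frame) is pressed in: 0 = standing 6 mm proud, 0.006 m = home. It gives way at about 9 N and stays where it is pushed; the lid's weight alone does not move it
- seal_fr (a joint): how far the rubber seal at the box's corner x = +101, y = -71 mm (box frame) is pressed in: 0 = standing 6 mm proud, 0.006 m = home. It gives way at about 9 N and stays where it is pushed; the lid's weight alone does not move it
- dish_a: closed clear Petri dish, 60 mm across, 15 mm high, loose in a shallow well of the loose frame (about x = -46 mm in frame). Origin: centre of its underside
- dish_b: closed clear Petri dish, 60 mm across, 15 mm high, loose in a shallow well of the loose frame (about x = +46 mm in frame). Origin: centre of its underside
- dish_c: closed clear Petri dish, 60 mm across, 15 mm high, loose in a shallow well of the lower frame (about x = -46 mm in lower_frame). Origin: centre of its underside
- dish_d: closed clear Petri dish, 60 mm across, 15 mm high, loose in a shallow well of the lower frame (about x = +46 mm in lower_frame). Origin: centre of its underside
- jar: bystander: amber glass jar with black cap, 60 mm across, 75 mm high; origin under its centre
- bottle: bystander: white bottle with red cap, 48 mm across, 110 mm high; origin under its centre
- forceps: bystander: steel forceps lying flat, 125 mm long along its x, 8 mm high; origin under its middle
- vials: bystander: white rack of capped vials, 60 x 110 x 60 mm; origin under its centre
- beaker: bystander: open glass beaker, 64 mm across, 80 mm high; origin under its centre
Mind the look-alikes: they are no part of the job. Leave any red or turquoise look-alike of the dish_b alone.

How it is judged:
On the way, in this order (a step that is already met when the one before it is completed fails the run):
1. the loaded frame stands with all four pins home in the cups of the lower frame, let go, its dishes still in it (x of frame in the frame of lower_frame between -0.005 and 0.005 m and y of frame in the frame of lower_frame between -0.005 and 0.005 m and z of frame in the frame of lower_frame between 0.026 and 0.0325 m and angle between the x axis of frame and the x axis of lower_frame, either way round below 0.06 rad and angle between frame's own z axis and vertical below 0.03 rad and y of dish_a in the frame of frame between -0.015 and 0.015 m and x of dish_a in the frame of frame between -0.065 and 0.065 m and z of dish_a in the frame of frame between 0.022 and 0.032 m and y of dish_b in the frame of frame between -0.015 and 0.015 m and x of dish_b in the frame of frame between -0.065 and 0.065 m and z of dish_b in the frame of frame between 0.022 and 0.032 m and contact force between the fingers and frame below 0.1 N and linear speed of frame below 0.02 m/s), for 0.2 s.
2. the lid rests squarely and loosely on the seal, let go, no corner pressed yet (each seal corner in less than 3 mm) (x of lid in the frame of box between -0.005 and 0.005 m and y of lid in the frame of box between -0.005 and 0.005 m and angle between the x axis of lid and the x axis of box, either way round below 0.05 rad and contact force between the fingers and lid below 0.1 N and linear speed of lid below 0.02 m/s and z of lid in the frame of box between 0.113 and 0.121 m and angle between lid's own z axis and vertical below 0.04 rad and value of joint each of seal_nl, seal_nr, seal_fl, seal_fr below 0.003 m), for 0.2 s.
3. a first corner is pressed home (seal in over 4.5 mm) while the other three still stand up (in less than 3 mm) (((value of joint seal_nl above 0.0045 m and value of joint each of seal_nr, seal_fl, seal_fr below 0.003 m) or (value of joint seal_nr above 0.0045 m and value of joint each of seal_nl, seal_fl, seal_fr below 0.003 m) or (value of joint seal_fl above 0.0045 m and value of joint each of seal_nl, seal_nr, seal_fr below 0.003 m) or (value of joint seal_fr above 0.0045 m and value of joint each of seal_nl, seal_nr, seal_fl below 0.003 m))), for 0.05 s.
At the end, for the whole second after the job is handed in: Frame socketed in the lower frame (5 mm, 0.06 rad, origin 26 to 32.5 mm above its) with its dishes; lid square (5 mm, 0.05 rad), flat (0.015 rad), every seal corner in over 4.5 mm; let go, at rest; lower dishes moved under 20 mm, bystanders under 30 mm (x of frame in the frame of lower_frame between -0.005 and 0.005 m and y of frame in the frame of lower_frame between -0.005 and 0.005 m and z of frame in the frame of lower_frame between 0.026 and 0.0325 m and angle between the x axis of frame and the x axis of lower_frame, either way round below 0.06 rad and angle between frame's own z axis and vertical below 0.03 rad and y of dish_a in the frame of frame between -0.015 and 0.015 m and x of dish_a in the frame of frame between -0.065 and 0.065 m and z of dish_a in the frame of frame between 0.022 and 0.032 m and y of dish_b in the frame of frame between -0.015 and 0.015 m and x of dish_b in the frame of frame between -0.065 and 0.065 m and z of dish_b in the frame of frame between 0.022 and 0.032 m and x of lid in the frame of box between -0.005 and 0.005 m and y of lid in the frame of box between -0.005 and 0.005 m and angle between the x axis of lid and the x axis of box, either way round below 0.05 rad and contact force between the fingers and lid below 0.1 N and linear speed of each of lid, frame below 0.02 m/s and value of joint each of seal_nl, seal_nr, seal_fl, seal_fr above 0.0045 m and z of lid in the frame of box between 0.1105 and 0.1138 m and angle between lid's own z axis and vertical below 0.015 rad and distance of each of dish_c, dish_d from where it was at the start of the episode below 0.02 m and distance of each of jar, bottle, forceps, vials, beaker from where it was at the start of the episode below 0.03 m); the robot touches nothing.
It fails at once if the frame or the lid is dropped (out of the fingers and faster than 0.45 m/s, a fall of about 10 mm) ((contact force between the fingers and frame below 0.1 N and linear speed of frame above 0.45 m/s) or (contact force between the fingers and lid below 0.1 N and linear speed of lid above 0.45 m/s)).
It fails at once if the frame is banged or forced onto the lower frame (over 80 N) (contact force between frame and lower_frame above 80 N).
It fails at once if the loaded frame is tipped more than 20 degrees (angle between frame's own z axis and vertical above 0.35 rad).
It fails at once if a dish leaves its frame (distance between any of dish_a, dish_b and frame above 0.085 m or distance between any of dish_c, dish_d and lower_frame above 0.085 m).
It fails at once if a bystander is moved more than 30 mm or tipped over (distance of any of jar, bottle, forceps, vials, beaker from where it was at the start of the episode above 0.03 m or angle between any of jar, bottle, forceps, vials, beaker's own z axis and vertical above 0.5 rad).
It also fails if it takes over 72 s, if anything falls off the work surface, if the arm or the gripper's body presses on something with over 40 N, if the wrist force passes 120 N, or if a joint passes its speed limit or range.

ROBOT

A 7-joint arm with a two-finger parallel gripper is mounted at the origin on the work surface. World frame = base frame: x ahead of the robot, y to its left, z up, the work surface at z = 0. Lengths are in m, angles in rad, forces in N, time in s.
With the tool pointing down it reaches from about 0.425 to 0.825 m from the base axis. Payload 3.6 kg.
Tool frame: the origin (TCP) lies where the fingers leave the gripper's body, on its centre line; the fingertips stand 73 mm ahead of it and the grasp point (between the pads) lies 54 mm ahead of it; z points along the fingers, y is the line along which they close (so a half turn about z gives the same grasp; the last joint's range is limited). The gripper opens to 85 mm and grips with 20 to 120 N. Pads are 22 mm wide; open, the fingers measure 114 mm over their backs; the gripper's body (76 mm by 85 mm) begins 54 mm behind the grasp point. The pads swing forward as they close: fully open they stand 13 mm farther back than shut.
Start: joints at [1.23, 0.615, -0.013, 1.423, 0.008, 1.103, -0.04], TCP at [0.201, -0.618, 0.304] pointing down, gripper open.
Joint ranges: [-3.12, 3.12], [-0.3, 2.06], [-1.34, 1.32], [0.26, 2.42], [-1.36, 4.5], [0.01, 1.98], [-2.84, 2.84]. Speed limits (rad/s): [2.79, 2.79, 3.14, 3.14, 3.14, 3.14, 3.14].

INTERFACE

Orientations are given as a unit quaternion [x, y, z, w].
In Python, from station import arm, snapshot, camera_info, ticket gives the robot as it stands. Calls block until the motion is done:
- arm.movep(position, orientation): joint-space move of the TCP to a pose.
- arm.line_to(position, velocity=0.15, ori=None): straight line of the TCP; ori=None keeps the orientation; velocity is the mean speed in m/s.
- arm.move_j(angles): joint-space move.
- arm.move_gripper(opening, effort=None): opening from 0.0 (shut) to 1.0 (fully open); effort is the grip in N (None keeps the last); returns when the fingers have stopped.
- arm.pause(seconds).
- arm.ik(position, orientation): joint angles nearest the present ones, or None.
- snapshot(name): name is "side" or "top" or "wrist"; returns the picture (400x640x3 uint8, blue, green, red); there is no depth.
- camera_info(name): a dict with "fx", "fy", "cx", "cy" (pixels), "R" (3x3) and "t" (3): a world point X has camera coordinates R X + t; the wrist camera has in their place "T_tool_cam" (4x4, takes a point from camera to tool coordinates, whose origin is the TCP and whose axes are the flange's). Camera axes: x right, y down, z forward; pixel columns grow to the right and rows downward; lengths in m; the calibration is good to about 2 mm. The wrist camera is an equidistant fisheye: a pixel r from the principal point sees the ray r / f radians off the axis. A picture is of the moment at which its call begins: read the wrist's pose just before it. camera_info takes no time and is no camera call.
A pose or a line that the arm cannot do raises arm.MotionError and nothing moves.
- ticket.finish_job(): hands the job in; it is judged then, once.
Readings, each from a call of its own:
- arm.read_time(): time.
- arm.read_joint_positions(): joint angles.
- arm.read_dq(): joint speeds.
- arm.read_effort(): joint torques, N m.
- arm.read_tool_pos(): TCP position.
- arm.read_eef_rot(): TCP orientation.
- arm.read_ft_force(): force on the tool from outside, world axes, zero at the start.
- arm.read_wrist_torque(): the same for the moment, N m.
- arm.read_opening(): opening from 0.0 (shut) to 1.0 (fully open).
- arm.read_finger_force(): force on a finger pad.
Only numpy, scipy, OpenCV 4.12 (cv2) and the standard library are available. Lean on these libraries where they do the work, as an engineer would, in place of code of your own. Each camera call takes 0.05 s, during which the arm holds its last target. There are 200 camera calls.

## Working session

There is one attempt and no reset: what is moved stays moved. The work goes in short steps, each a Python script; the robot and the scene stay as the last script left them, time stands still between calls to the robot, and variables do not carry over. Pictures are saved under pics/ and viewed, at most 10 in all, crops included, and the job is handed in when it is done.

```bash
ls; mkdir -p pics
python3 - <<'E'
from station import arm, snapshot, camera_info
import cv2,numpy as np
for n in("top","side"):
    cv2.imwrite(f"pics/{n}0.png",snapshot(n)); c=camera_info(n); print(n,c)
print(camera_info("wrist")); print(arm.read_time(),arm.read_tool_pos(),arm.read_eef_rot())
E
```

```text
pics
top {'fx': 451.1526679205637, 'fy': 451.1526679205637, 'cx': 317.6592045577414, 'cy': 194.21760254656522, 'R': array([[ 0.01213189, -0.99968422,  0.02200646],
       [-0.99645601, -0.01391885, -0.08295595],
       [ 0.08323606, -0.02092206, -0.99631021]]), 't': array([-0.06075131,  0.58528818,  1.44029484])}
side {'fx': 401.34057089221284, 'fy': 401.34057089221284, 'cx': 320.20696746199246, 'cy': 200.66593177071476, 'R': array([[-0.91913498, -0.39394036,  0.00137547],
       [-0.29681803,  0.69022668, -0.65991377],
       [ 0.25901728, -0.60695809, -0.75134009]]), 't': array([0.4977923 , 0.26134697, 0.9743713 ])}
{'fx': 309.70691628693146, 'fy': 309.70691628693146, 'cx': 318.0708314448033, 'cy': 196.40179986106372, 'T_tool_cam': array([[-1.83896984e-04, -9.51280810e-01, -3.08325780e-01,
         7.95681632e-02],
       [ 9.99999817e-01,  2.71317619e-06, -6.04808145e-04,
        -8.43002063e-05],
       [ 5.76178924e-04, -3.08325835e-01,  9.51280635e-01,
        -7.03853175e-02],
       [ 0.00000000e+00,  0.00000000e+00,  0.00000000e+00,
         1.00000000e+00]])}
0.1 [ 0.20106579 -0.61756274  0.30282652] [ 9.87635463e-01  1.56763432e-01 -2.18554561e-04 -1.17059059e-03]
```

View pics/top0.png

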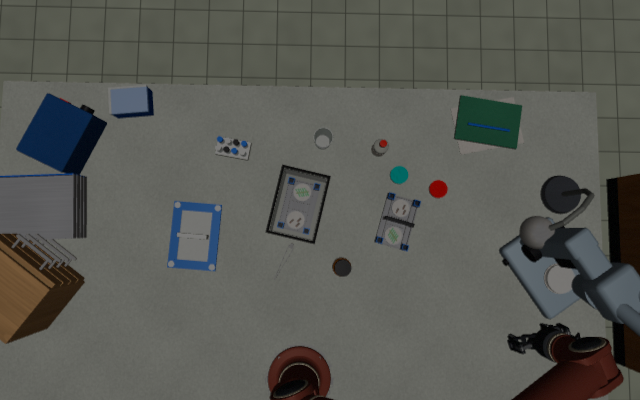

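View pics/side0.png

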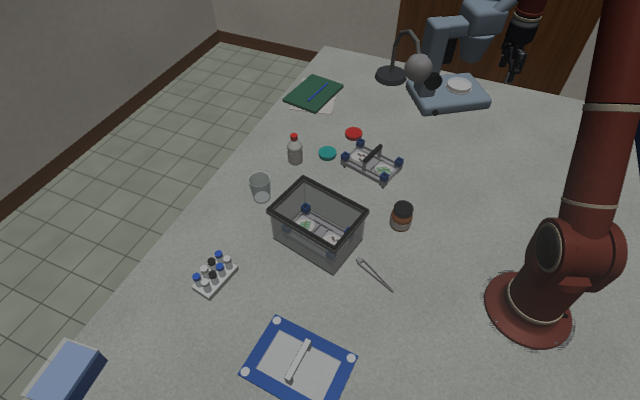

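Top view: the loaded frame is at (398,222) with a black bar across it, the open box at (298,204) and the lid at (195,236). The red disc (438,189) and turquoise disc (399,175) are look-alike dishes and stay untouched. I'll locate everything coarsely from the top view, then refine with the wrist camera.

```bash
cat > h.py <<'E'
from station import arm, snapshot, camera_info, ticket
import cv2, numpy as np
from scipy.spatial.transform import Rotation as Rot
def q_down(ax):  # tool pointing down, tool x axis along world heading ax (rad)
    c,s=np.cos(ax),np.sin(ax)
    return Rot.from_matrix(np.array([[c,s,0],[s,-c,0],[0,0,-1]])).as_quat()
def rays(name,px,pose=None):
    px=np.atleast_2d(px).astype(float); c=camera_info(name)
    u=(px-[c["cx"],c["cy"]])/[c["fx"],c["fy"]]
    if name!="wrist":
        d=np.c_[u,np.ones(len(u))]; return -c["R"].T@c["t"], d@c["R"]
    r=np.linalg.norm(u,axis=1)+1e-12
    d=np.c_[u*(np.sin(r)/r)[:,None],np.cos(r)]
    p,q=pose; R=Rot.from_quat(q).as_matrix(); T=c["T_tool_cam"]
    return np.array(p)+R@T[:3,3], d@(R@T[:3,:3]).T
def onplane(name,px,z,pose=None):
    o,d=rays(name,px,pose); return (o+d*((z-o[2])/d[:,2])[:,None])[:,:2]
def proj(name,X,pose=None):
    X=np.atleast_2d(X); c=camera_info(name)
    if name!="wrist":
        P=X@c["R"].T+c["t"]; u=P[:,:2]/P[:,2:]
    else:
        p,q=pose; R=Rot.from_quat(q).as_matrix(); T=c["T_tool_cam"]
        P=((X-p)@R-T[:3,3])@T[:3,:3]
        r=np.linalg.norm(P[:,:2],axis=1); u=P[:,:2]*(np.arctan2(r,P[:,2])/(r+1e-12))[:,None]
    return u*[c["fx"],c["fy"]]+[c["cx"],c["cy"]]
def wshot(fn=None):
    pose=(np.array(arm.read_tool_pos()),np.array(arm.read_eef_rot())); im=snapshot("wrist")
    if fn: cv2.imwrite("pics/"+fn,im); np.savez("pics/"+fn+".npz",p=pose[0],q=pose[1])
    return im,pose
def best_q(pos,heading):
    """of the two half-turns choose reachable one with least joint travel"""
    j=np.array(arm.read_joint_positions()); out=[]
    for k in(0,np.pi):
        q=q_down(heading+k); s=arm.ik(pos,q)
        if s is not None: out.append((np.abs(np.array(s)-j).max(),k,q,s))
    return min(out,key=lambda o:o[0])
E
python3 - <<'E'
from h import *
im=cv2.imread("pics/top0.png"); hsv=cv2.cvtColor(im,cv2.COLOR_BGR2HSV)
print("frame",onplane("top",[[398,222],[384,218],[413,226]],.07))
print("box",onplane("top",[[285,167],[329,176],[314,243],[268,233]],.127))
m=cv2.inRange(hsv,(100,120,90),(120,255,255)); m[:,:160]=0;m[:,235:]=0;m[:190]=0;m[280:]=0
cs=max(cv2.findContours(m,0,2)[0],key=cv2.contourArea); r=cv2.minAreaRect(cs); print("lid",r,onplane("top",cv2.boxPoints(r),.015),onplane("top",[[192,236]],.05))
for n,p in(("jar",(342,267)),("forceps",(286,260)),("bottle",(381,147)),("beaker",(323,139))): print(n,onplane("top",[p],.05))
c=onplane("top",[[398,222]],.07)[0]
for z in(.25,.3,.35):
  for hd in(1.33,1.33-np.pi,-.3,2.8):
    s=arm.ik([*c,z],q_down(hd)); print(z,hd,None if s is None else np.round(s,2))
E
```

```text
frame [[ 0.49815645 -0.30585404]
 [ 0.51015625 -0.26168974]
 [ 0.48619713 -0.35317269]]
box [[ 0.65891009  0.0490529 ]
 [ 0.63342695 -0.08469302]
 [ 0.4308341  -0.04178924]
 [ 0.45899392  0.09623438]]
lid ((194.20057678222656, 235.72764587402344), (47.74520492553711, 66.78154754638672), 5.90614128112793) [[0.3478144  0.42654604]
 [0.56134276 0.41287183]
 [0.54744897 0.25904232]
 [0.33379517 0.27463652]] [[0.44641353 0.34152116]]
jar [[ 0.35470809 -0.13215131]]
forceps [[0.37469074 0.04460743]]
bottle [[ 0.73984871 -0.25537208]]
beaker [[ 0.76291501 -0.0676459 ]]
0.25 1.33 [ 0.69  0.58 -0.28  1.68  0.19  0.9   0.09]
0.25 -1.811592653589793 [ 0.19  0.62  0.52  1.7  -0.37  0.93 -2.52]
0.25 -0.3 [ 0.44  0.57  0.11  1.69 -0.08  0.88 -1.29]
0.25 2.8 [ 0.91  0.65 -0.65  1.68  0.46  0.98  1.32]
0.3 1.33 [ 0.7   0.53 -0.3   1.62  0.17  1.02  0.11]
0.3 -1.811592653589793 [ 0.19  0.56  0.52  1.64 -0.31  1.03 -2.57]
0.3 -0.3 [ 0.45  0.52  0.1   1.63 -0.06  1.   -1.3 ]
0.3 2.8 [ 0.92  0.59 -0.68  1.61  0.41  1.08  1.37]
0.35 1.33 [ 0.71  0.49 -0.31  1.55  0.16  1.13  0.13]
0.35 -1.811592653589793 [ 0.2   0.51  0.51  1.56 -0.27  1.14 -2.62]
0.35 -0.3 [ 0.45  0.47  0.09  1.55 -0.05  1.12 -1.31]
0.35 2.8 [ 0.93  0.55 -0.69  1.54  0.37  1.19  1.4 ]
```

Run:
```python
from h import *
for n,c,hd,z in(("frame",(.498,-.306),1.31,.27),("box",(.545,.005),1.36,.34)):
    p=np.array([*c,z]); p[:2]+= -0.03*np.array([np.cos(hd),np.sin(hd)])
    arm.movep(p,q_down(hd)); arm.pause(.3); im,pose=wshot(f"w_{n}.png"); print(n,arm.read_time(),*pose,np.round(arm.read_joint_positions(),2))
a=[cv2.imread(f"pics/w_{n}.png") for n in("frame","box")]
cv2.imwrite("pics/both.png",cv2.resize(np.vstack(a),(480,600)))
```

```text
frame 1.95 [ 0.48983508 -0.33577036  0.26998444] [ 7.93521404e-01  6.08542326e-01 -1.19114599e-04  7.27617324e-05] [ 0.73  0.57 -0.27  1.63  0.18  0.96  0.14]
box 3.525 [ 0.53872937 -0.02535846  0.33971447] [ 7.78152009e-01  6.28075930e-01 -2.53660258e-04 -1.08280213e-04] [ 0.23  0.42 -0.34  1.69  0.16  1.06 -0.36]
```

View pics/both.png

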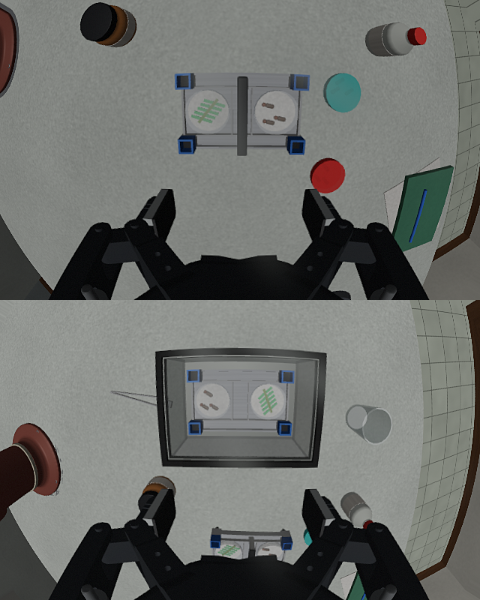

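The upper half shows the loose frame, with blue cups at about (184,82), (300,82), (187,146), (297,146) and a black bar at x≈242. The lower half shows the box with the lower frame's four blue cups clearly visible. The clear-dish frame with the green and brown contents is the right one. The red and turquoise discs stand outside it. I'll enlarge to confirm and to check the cup outlines.

Run:
```python
import cv2,numpy as np
a=cv2.imread("pics/w_frame.png")[85:225,220:430];b=cv2.imread("pics/w_box.png")[55:235,200:440]
cv2.imwrite("pics/crop.png",np.hstack([cv2.resize(a,(400,267),interpolation=2),cv2.resize(b,(356,267),interpolation=2)]))
for n in("frame","box"):
    im=cv2.imread(f"pics/w_{n}.png"); hsv=cv2.cvtColor(im,cv2.COLOR_BGR2HSV)
    m=cv2.inRange(hsv,(102,130,30),(125,255,255)); m[230:]=0
    for c in cv2.findContours(m,0,2)[0]:
        if cv2.contourArea(c)>60: print(n,cv2.boundingRect(c),cv2.contourArea(c),hsv[m>0][:,2].mean())
```

```text
frame (383, 182, 24, 24) 480.5 83.70254957507082
frame (238, 181, 23, 24) 463.0 83.70254957507082
frame (233, 99, 22, 20) 89.5 83.70254957507082
box (370, 161, 19, 20) 303.0 109.50604490500864
box (252, 161, 16, 19) 242.5 109.50604490500864
```

View pics/crop.png

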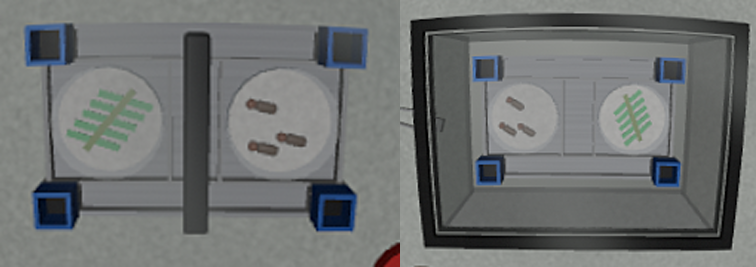

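Confirmed: the left frame has the black bar and the right one is in the box, and the bright rim squares are separable. I'll fit rim centres to the 146 x 84 mm pattern.

```bash
cat >> h.py <<'E'
PAT=np.array([[73,42],[73,-42],[-73,-42],[-73,42]])/1000
def rims(im,rows=230,cols=(0,640),n=4,vmin=110):
    """centres of the bright blue cup rims (4x upscaled for subpixel)"""
    hsv=cv2.cvtColor(cv2.resize(im,None,fx=4,fy=4,interpolation=cv2.INTER_CUBIC),cv2.COLOR_BGR2HSV)
    m=cv2.inRange(hsv,(100,110,vmin),(125,255,255)); m[rows*4:]=0; m[:,:cols[0]*4]=0; m[:,cols[1]*4:]=0
    m=cv2.morphologyEx(m,cv2.MORPH_CLOSE,np.ones((5,5)))
    cs=sorted(cv2.findContours(m,0,2)[0],key=lambda c:-cv2.contourArea(cv2.convexHull(c)))[:n]
    R=[cv2.minAreaRect(c) for c in cs]
    return (np.array([r[0] for r in R])+.5)/4-.5, [np.round(np.array(r[1])/4,1) for r in R]
def fit(pts,pat):
    """rigid 2D fit; pts any order; returns centre, heading of pattern x (mod pi), rms, scale"""
    import itertools
    best=None
    for perm in itertools.permutations(range(len(pts))):
        P=pts[list(perm)]; mp,mq=P.mean(0),pat.mean(0); a,b=pat-mq,P-mp
        th=np.arctan2((a[:,0]*b[:,1]-a[:,1]*b[:,0]).sum(),(a*b).sum())
        c,s=np.cos(th),np.sin(th); ra=a@np.array([[c,s],[-s,c]]); e=np.sqrt(((b-ra)**2).sum(1).mean())
        if abs(th)<=np.pi/2 and (best is None or e<best[2]): best=(mp-np.array([[c,-s],[s,c]])@mq,th,e,(ra*b).sum()/(ra*ra).sum())
    return best
E
python3 - <<'E'
from h import *
for n,zs in(("frame",(.046,.054,.058,.062,.066)),("box",(.048,.052,.056))):
    im=cv2.imread(f"pics/w_{n}.png"); d=np.load(f"pics/w_{n}.png.npz"); pose=(d["p"],d["q"])
    for v in(100,130):
        px,s=rims(im,vmin=v); print(n,np.round(px,1).tolist(),s)
        for z in zs: print(z,fit(onplane("wrist",px,z,pose),PAT))
# box seal outline from wrist + top
im=cv2.imread("pics/w_box.png"); 
d=np.load("pics/w_box.png.npz"); pose=(d["p"],d["q"])
# handle bar in frame image
im=cv2.imread("pics/w_frame.png"); d=np.load("pics/w_frame.png.npz"); pose=(d["p"],d["q"])
g=cv2.cvtColor(im,cv2.COLOR_BGR2GRAY); m=(g<75).astype(np.uint8); m[:95]=0;m[212:]=0;m[:,305:340][:]=m[:,305:340]; m[:,:300]=0;m[:,345:]=0
c=max(cv2.findContours(m,0,2)[0],key=cv2.contourArea); r=cv2.minAreaRect(c); print("bar",r,onplane("wrist",[r[0]],.078,pose))
E
```

```text
frame [[243.4, 108.2], [401.8, 109.9], [247.1, 195.3], [396.6, 196.1]] [array([21.2, 21. ]), array([20.4, 20.8]), array([19.1, 20.2]), array([20., 19.])]
0.046 (array([ 0.50166189, -0.30952647]), np.float64(-0.2691933972197314), np.float64(0.003421321374710419), np.float64(1.0405616438153307))
0.054 (array([ 0.50190726, -0.30815478]), np.float64(-0.26919339721973157), np.float64(0.00105047247940396), np.float64(1.012280518961547))
0.058 (array([ 0.50202994, -0.30746894]), np.float64(-0.26919339721973135), np.float64(0.00023956555961231278), np.float64(0.9981399565346551))
0.062 (array([ 0.50215262, -0.30678309]), np.float64(-0.2691933972197315), np.float64(0.0013593648796354398), np.float64(0.9839993941077627))
0.066 (array([ 0.50227531, -0.30609725]), np.float64(-0.2691933972197314), np.float64(0.002544589571205279), np.float64(0.9698588316808714))
frame [[243.1, 108.2], [246.7, 195.4], [400.6, 109.6], [410.9, 111.1]] [array([20.9, 20.6]), array([18.8, 19.3]), array([17.4, 20.9]), array([ 1.5, 15. ])]
0.046 (array([ 0.50910244, -0.28912622]), np.float64(-0.019977240910340633), np.fl
[... 1151 characters left out ...]
.0011909016555602897), np.float64(0.9860265151462754))
box [[383.4, 102.2], [257.0, 100.9], [258.9, 171.1], [380.4, 172.6]] [array([16.4, 16.7]), array([16.2, 16.5]), array([16.2, 16. ]), array([15.9, 16. ])]
0.048 (array([0.5487832 , 0.00923906]), np.float64(-0.22235523571450128), np.float64(0.0009701794565968764), np.float64(1.0112402733162082))
0.052 (array([0.54886047, 0.00971464]), np.float64(-0.22235523571450128), np.float64(0.0002100828096516921), np.float64(1.0000687988967114))
0.056 (array([0.54893774, 0.01019021]), np.float64(-0.2223552357145014), np.float64(0.0009578472291437634), np.float64(0.9888973244772142))
bar ((323.0, 154.0), (104.0, 14.0), 90.0) [[ 0.50269046 -0.30539712]]
```

Fits are sub-millimetre: frame at (0.502,-0.3075), heading -0.269; lower frame/box at (0.5488,0.0098), heading -0.222. Grasp and lift.

Run:
```python
from h import *
F=np.array([.5021,-.3070]); hf=-.269+np.pi/2; q=q_down(hf)
arm.movep([*F,.24],q); arm.line_to([*F,.126],.1); 
print("pre",arm.read_ft_force(),arm.read_tool_pos()); arm.move_gripper(0.0,40); arm.pause(.2)
print("op",arm.read_opening(),arm.read_finger_force(),arm.read_tool_pos(),arm.read_ft_force())
arm.line_to([*F,.31],.12); arm.pause(.2)
print(arm.read_opening(),arm.read_finger_force(),arm.read_ft_force(),arm.read_wrist_torque())
wshot("w_lift.png"); print(arm.read_time())
```

```text
pre [ 0.5072248  -0.09977815  0.28289139] [ 0.50255569 -0.30720354  0.12669103]
op 0.12936288273817073 39.71518635749817 [ 0.50206684 -0.3069994   0.12616348] [-0.83034724  0.26312781  1.66465543]
0.13378551156881574 38.92910957336426 [-0.49541107 -0.25453657 -5.9256591 ] [ 0.00223251 -0.00307148  0.03888657]
8.7667
```

View pics/w_lift.png

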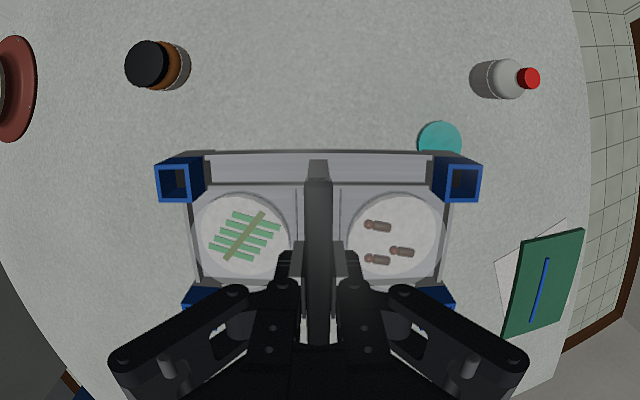

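The frame hangs level in the fingers with dishes in place, and its front cups show at about (174,183) and (463,183). From those rims I'll compute the in-hand offset and carry it over the box.

Run:
```python
from h import *
im=cv2.imread("pics/w_lift.png"); d=np.load("pics/w_lift.png.npz"); pose=(d["p"],d["q"])
px,s=rims(im,n=2,rows=220); print(px,s)
Rm=Rot.from_quat(pose[1]).as_matrix()
for z in(.238,.242,.246):
    w=onplane("wrist",px,z,pose); print(z,np.linalg.norm(w[0]-w[1]),np.round(((np.c_[w,[z,z]]-pose[0])@Rm)*1000,2).tolist())
B=np.array([.5488,.0097]); hb=-.222+np.pi/2
arm.line_to([*B,.325],.2,q_down(hb)); arm.pause(.3)
im,pose=wshot("w_over.png"); print(pose,arm.read_time())
```

```text
[[172.59063721 183.50396729]
 [463.318573   183.50762939]] [array([41.7, 34.2]), array([34.4, 41.6])]
0.238 0.14920595949829887 [[40.49, -74.44, 71.57], [40.48, 74.77, 71.43]]
0.242 0.1450000267555777 [[41.59, -72.34, 67.57], [41.58, 72.66, 67.44]]
0.246 0.14079409401285659 [[42.69, -70.23, 63.57], [42.68, 70.56, 63.44]]
(array([0.54879388, 0.00921499, 0.32498341]), array([ 7.81359886e-01,  6.24080703e-01, -6.11265229e-05,  1.91153228e-05])) 10.8667
```

View pics/w_over.png

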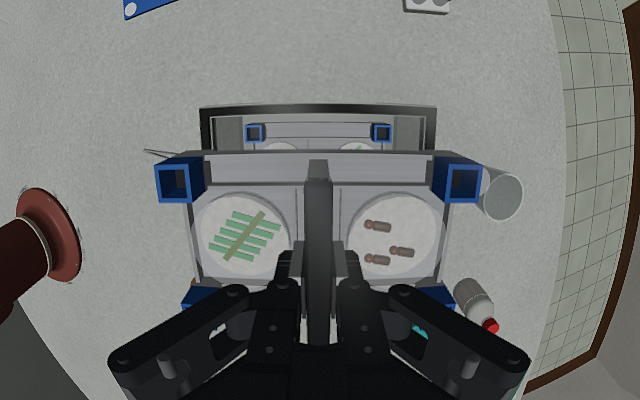

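The frame is over the box, and the lower frame's far cups show between the posts at about (254,133) and (381,133). These give a relative check.

Run:
```python
from h import *
im=cv2.imread("pics/w_over.png"); d=np.load("pics/w_over.png.npz"); pose=(d["p"],d["q"])
Rm=Rot.from_quat(pose[1]).as_matrix()
px,s=rims(im,n=2,rows=146,cols=(225,410)); print(px,s)
w=onplane("wrist",px,.052,pose); t=(np.c_[w,[.052]*2]-pose[0])@Rm
print(np.linalg.norm(w[0]-w[1]),t*1000, np.arctan2(*(w[0]-w[1])[::-1]))
p2,s2=rims(im,n=2,rows=220); z=.325-.126+.058-.0002
for dz in(0,-.001):
    w2=onplane("wrist",p2,z+dz,pose); print(np.linalg.norm(w2[0]-w2[1]),((np.c_[w2,[z+dz]*2]-pose[0])@Rm)*1000)
```

```text
[[382.48501587 133.29074097]
 [252.92526245 133.14431763]] [array([17.5, 17.7]), array([17.6, 17.4])]
0.14553543486878162 [[ 42.7455815   72.6886925  272.97493443]
 [ 42.96705032 -72.8465737  272.9816643 ]] -0.22440918305600696
0.14570468566520153 [[ 41.27857122  73.08238208  68.17508961]
 [ 41.28052362 -72.62230342  68.18185355]]
0.14675625370421005 [[ 41.00286723  73.6080873   69.17509813]
 [ 41.00483372 -73.14816624  69.18191089]]
```

Run:
```python
from h import *
h=1.3475; q=q_down(h); tx=np.array([np.cos(h),np.sin(h)]); ty=np.array([np.sin(h),-np.cos(h)])
T=np.array([.54879,.00921])+.0013*tx-.0002*ty; print(T)
C=T.copy()
arm.line_to([*C,.20],.12,q); arm.pause(.3)
a=np.array(arm.read_tool_pos()); print("act",a); C+=T-a[:2]
arm.line_to([*C,.184],.05,q); arm.pause(.3); f0=np.array(arm.read_ft_force()); print(arm.read_tool_pos(),f0)
for z in np.arange(.181,.1605,-.002):
    arm.line_to([*C,z],.03,q); f=np.array(arm.read_ft_force())-f0; p=arm.read_tool_pos()
    print(round(z,4),np.round(p,4),np.round(f,1))
    if np.linalg.norm(f)>12: print("stop"); break
print(arm.read_time())
```

```text
[0.54888284 0.01052201]
act [0.5490267  0.01050416 0.20041479]
[0.54887344 0.01054871 0.18423451] [-0.23404999 -0.91892479 -5.31590518]
0.181 [0.5485 0.0105 0.1808] [-1.1  0.5 -0.5]
0.179 [0.5486 0.0105 0.1788] [ 0.3  1.  -0.2]
0.177 [0.5486 0.0105 0.1769] [-0.2  0.7  0. ]
0.175 [0.5486 0.0105 0.1748] [ 0.7  1.  -0.6]
0.173 [0.5486 0.0105 0.1728] [ 0.4  0.8 -0.8]
0.171 [0.5486 0.0105 0.1708] [-0.7  0.8  0.2]
0.169 [0.5486 0.0105 0.1688] [0.5 0.7 0.2]
0.167 [0.5486 0.0105 0.1668] [ 0.3  1.6 -1. ]
0.165 [0.5486 0.0105 0.1648] [ 0.3  0.6 -0.2]
0.163 [0.5486 0.0105 0.1628] [-0.2  0.9  0.1]
0.161 [0.5489 0.0106 0.1622] [-2.8  1.1 10.4]
15.875
```

Seated at exactly the expected height (0.162) with all forces near zero on the way. Release, retreat, check, then view the lid.

Run:
```python
from h import *
p=np.array(arm.read_tool_pos()); q=q_down(1.3475)
arm.line_to([p[0],p[1],.1625],.03,q)
arm.move_gripper(1.0,40); arm.pause(.3); print(arm.read_ft_force(),arm.read_opening())
p[2]=.34; arm.line_to(p,.15,q); 
c=np.array([.5488,.0097,.34]); c[:2]-=.03*np.array([np.cos(1.3475),np.sin(1.3475)])
arm.line_to(c,.1,q); arm.pause(.2); im,pose=wshot("w_placed.png"); px,s=rims(im,rows=235); print(px.tolist(),s)
for z in(.090,.094,.098): print(z,fit(onplane("wrist",px,z,pose),PAT))
L=np.array([.447,.342]); hl=-.08+np.pi/2; p=np.array([*L,.30]); p[:2]-=.03*np.array([np.cos(hl),np.sin(hl)])
for k in(hl,hl-np.pi): print(arm.ik(p,q_down(k)), arm.ik([*L,.105],q_down(k)))
arm.movep(p,q_down(hl)); arm.pause(.3); im,pose=wshot("w_lid.png"); print(pose,arm.read_time())
a=[cv2.imread(f"pics/w_{n}.png") for n in("placed","lid")]
cv2.imwrite("pics/both2.png",cv2.resize(np.vstack(a),(480,600)))
```

```text
[-0.23755781  0.31889324 -0.21502629] 0.9981642530681598
[[247.24807739257812, 108.871337890625], [389.2267761230469, 109.2228775024414], [250.6348114013672, 187.2498016357422], [385.8582458496094, 187.369873046875]] [array([19. , 19.1]), array([18.9, 18.8]), array([18.1, 18.7]), array([18.7, 17.8])]
0.09 (array([0.54908551, 0.0092987 ]), np.float64(-0.22329448699981017), np.float64(0.0010058622680047462), np.float64(1.011773768395653))
0.094 (array([0.54922125, 0.00991636]), np.float64(-0.22329448699981017), np.float64(0.00018166478922982884), np.float64(0.9991442869082874))
0.098 (array([0.54935699, 0.01053402]), np.float64(-0.2232944869998102), np.float64(0.001147595364054088), np.float64(0.9865148054209217))
[-0.37441572  0.48053762 -0.417239    1.7325802   0.22805828  0.97651022
 -0.95815868] [-0.52481829  0.76116996 -0.26493648  1.85781649  0.34287843  0.56714322
 -1.09124445]
[ 0.01700201  0.69487444 -1.14849622  1.72139475  0.68146573  1.18672176
  1.74204641] [-0.06608001  1.06644662 -1.15322319  1.84348834  1.13796985  1.0791504
  1.37131   ]
(array([0.4452098 , 0.31129273, 0.30005175]), array([7.35436950e-01, 6.77593145e-01, 2.82676576e-05, 1.46955804e-04])) 20.8333
```

View pics/both2.png

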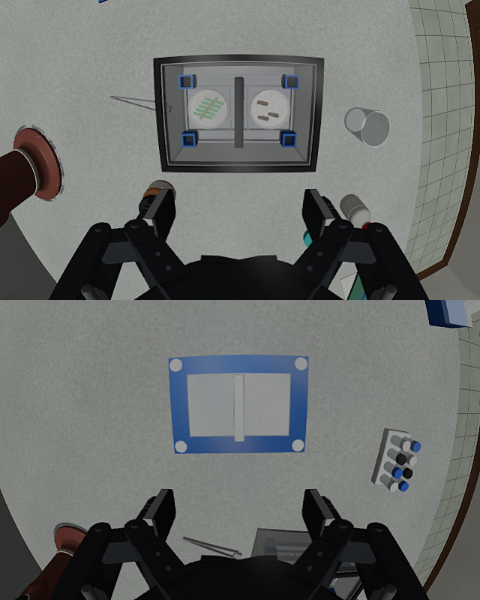

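The frame is socketed (origin 0.036 m, within 0.5 mm of the lower one), dishes in. The lid shows four white thumb rests at raw pixels about (235,88), (401,85), (240,196), (397,194) and the bar across the middle. Fit those.

```bash
cat >> h.py <<'E'
PADS=np.array([[95,65],[95,-65],[-95,-65],[-95,65]])/1000
def pads(im,sel):
    """thumb rests: round holes in the blue of the lid; sel=(r0,r1,c0,c1)"""
    hsv=cv2.cvtColor(cv2.resize(im,None,fx=4,fy=4,interpolation=cv2.INTER_CUBIC),cv2.COLOR_BGR2HSV)
    m=cv2.inRange(hsv,(98,100,40),(125,255,255)); k=np.zeros_like(m); r0,r1,c0,c1=[4*v for v in sel]; k[r0:r1,c0:c1]=255; m&=k
    cs,hi=cv2.findContours(m,cv2.RETR_CCOMP,cv2.CHAIN_APPROX_NONE); out=[]
    for c,h in zip(cs,hi[0]):
        a=cv2.contourArea(c)/16
        if h[3]>=0 and 60<a<1200: 
            (x,y),ax,_=cv2.fitEllipse(c); 
            if min(ax)/max(ax)>.7: out.append(((x+.5)/4-.5,(y+.5)/4-.5))
    return np.array(out)
E
python3 - <<'E'
from h import *
im=cv2.imread("pics/w_lid.png"); d=np.load("pics/w_lid.png.npz"); pose=(d["p"],d["q"])
px=pads(im,(60,215,210,425)); print(px)
if len(px)==4:
  for z in(.014,.018,.022): print(z,fit(onplane("wrist",px,z,pose),PADS))
E
```

```text
[[240.90354919 195.03317261]
 [396.88162231 193.38990784]
 [234.2401123   86.56476593]
 [400.88238525  84.67292786]]
0.014 (array([0.44853646, 0.34366279]), np.float64(-0.07058026727456303), np.float64(0.0014151255356664584), np.float64(1.0122788826800109))
0.018 (array([0.44857486, 0.34418799]), np.float64(-0.07058026727456297), np.float64(0.00012623444431742934), np.float64(1.000918516267105))
0.022 (array([0.44861325, 0.34471319]), np.float64(-0.07058026727456304), np.float64(0.001203879656394163), np.float64(0.9895581498541987))
```

Run:
```python
from h import *
L=np.array([.4486,.3441]); h=-.0706+np.pi/2; q=q_down(h)
arm.movep([*L,.2],q); arm.line_to([*L,.104],.1); arm.move_gripper(0.0,40); arm.pause(.2)
print(arm.read_opening(),arm.read_tool_pos(),arm.read_ft_force())
arm.line_to([*L,.30],.15); arm.pause(.2); print(arm.read_opening(),arm.read_ft_force(),arm.read_wrist_torque())
hb=-.2228+np.pi/2; B=np.array([.5490,.0098])
arm.line_to([*B,.30],.2,q_down(hb)); arm.pause(.3)
im,pose=wshot("w_lidover.png"); print(pose,arm.read_time())
```

```text
0.15630538430243793 [0.44862034 0.34417053 0.10419737] [0.00827725 0.13144519 3.90131412]
0.15632402587795796 [-0.21014002 -0.00794074 -2.91629302] [ 0.01895814 -0.07285005 -0.01163082]
(array([0.54894237, 0.01018434, 0.30003286]), array([ 7.81097965e-01,  6.24408494e-01,  2.51055718e-05, -2.20628157e-05])) 27.1917
```

View pics/w_lidover.png

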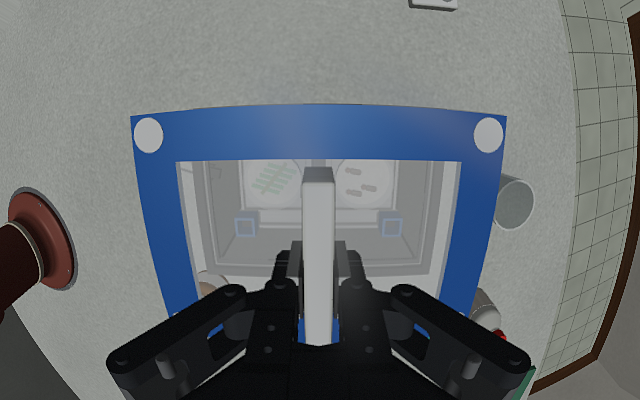

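The lid is held level over the box, with its far thumb rests at about (148,135) and (488,135). Check the in-hand offset, then lower with force steps to the seal.

Run:
```python
from h import *
im=cv2.imread("pics/w_lidover.png"); d=np.load("pics/w_lidover.png.npz"); pose=(d["p"],d["q"])
Rm=Rot.from_quat(pose[1]).as_matrix()
px=pads(im,(95,175,125,515)); print(px); 
for z in(.210,.214):
    w=onplane("wrist",px,z,pose); t=((np.c_[w,[z]*len(w)]-pose[0])@Rm); print(np.linalg.norm(w[0]-w[1]),t*1000)
off=np.array([t[:,0].mean()-.065+.0003,t[:,1].mean()]); print("off",off)
assert len(px)==2 and np.abs(off).max()<.004
h=-.2228+np.pi/2; q=q_down(h); R2=np.array([[np.cos(h),np.sin(h)],[np.sin(h),-np.cos(h)]])
T=np.array([.5491,.0098])-R2@(off*[.5,1]); C=T.copy()   # bench-side fit and in-hand view averaged
arm.line_to([*C,.250],.12,q); arm.pause(.3); a=np.array(arm.read_tool_pos()); C+=T-a[:2]; print(T,a)
arm.line_to([*C,.238],.05,q); arm.pause(.3); f0=np.array(arm.read_ft_force())
for z in np.arange(.236,.2165,-.0015):
    arm.line_to([*C,z],.03,q); f=np.array(arm.read_ft_force())-f0; p=arm.read_tool_pos()
    print(round(z,4),np.round(p,4),np.round(f,1))
    if np.linalg.norm(f)>3.5: print("stop"); break
print(arm.read_time())
```

```text
[[487.85046387 134.69273376]
 [148.1259613  134.78033447]]
0.19504770266898433 [[ 64.72832401  97.76686552  90.0368823 ]
 [ 64.72707332 -97.28083714  90.03748962]]
0.19018438687433734 [[ 65.09614076  95.33515758  86.03691442]
 [ 65.09492125 -94.84922929  86.03750661]]
off [0.00039553 0.00024296]
[0.54881934 0.00966081] [0.54915297 0.00972599 0.25072536]
0.236 [0.5484 0.0096 0.2358] [ 0.6  0.5 -0. ]
0.2345 [0.5484 0.0096 0.2344] [-0.1  0.7  0.3]
0.233 [0.5484 0.0096 0.2329] [-0.3  0.3  0.2]
0.2315 [0.5484 0.0096 0.2314] [-0.4 -0.  -0.3]
0.23 [0.5484 0.0096 0.2299] [ 0.1  0.3 -0.1]
0.2285 [0.5484 0.0096 0.2284] [-0.4  0.3  0.6]
0.227 [0.5484 0.0096 0.2269] [-0.4  0.9  0.3]
0.2255 [0.5484 0.0095 0.2254] [-1.1  0.6 -0.3]
0.224 [0.5484 0.0096 0.2239] [ 0.6  0.4 -0.1]
0.2225 [0.5484 0.0096 0.2224] [-1.   0.3 -0.9]
0.221 [0.5486 0.0096 0.2222] [-3.1  0.6  9.8]
stop
31.5
```

Contact at 0.222 as expected, with only about 10 N spread over the seal. Release, retreat and check.

Run:
```python
from h import *
h=-.2228+np.pi/2; q=q_down(h); p=np.array(arm.read_tool_pos()); p[2]=.2223
arm.line_to(p,.03,q); print(arm.read_ft_force()); arm.move_gripper(1.0,40); arm.pause(.3)
p[2]=.40; arm.line_to(p,.15,q)
c=p.copy(); c[:2]-=.03*np.array([np.cos(h),np.sin(h)]); arm.line_to(c,.1,q); arm.pause(.2)
im,pose=wshot("w_lidon.png"); px=pads(im,(50,230,190,450)); print(px,pose[0])
for z in(.130,.133,.136,.139): print(z,fit(onplane("wrist",px,z,pose),PADS)[:4])
arm.move_gripper(0.0,40)
print(arm.read_time(),arm.read_opening())
```

```text
[-0.56556626 -0.35042246 -1.45616471]
[[399.71466064 202.06159973]
 [236.97192383 201.94102478]
 [230.88105774  88.49468231]
 [405.95385742  88.70307159]] [ 0.54200985 -0.01873147  0.40000564]
0.13 (array([0.54896629, 0.00895682]), np.float64(-0.22230101936413219), np.float64(0.002147538077121373), np.float64(1.0186436726367385))
0.133 (array([0.54906077, 0.00939526]), np.float64(-0.2223010193641322), np.float64(0.001115612740178335), np.float64(1.0096673181193512))
0.136 (array([0.54915524, 0.0098337 ]), np.float64(-0.22230101936413224), np.float64(0.00011180650371497413), np.float64(1.000690963601964))
0.139 (array([0.54924971, 0.01027214]), np.float64(-0.22230101936413244), np.float64(0.0009568942038493453), np.float64(0.9917146090845763))
35.5417 0.0028511569031128667
```

View pics/w_lidon.png

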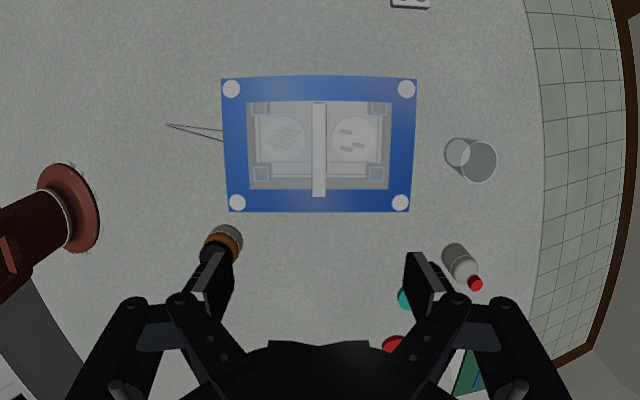

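The lid is square and loose: centre within 0.3 mm, rests at z=0.136 m (origin 0.118). Now press the corners one at a time with shut fingers.

Run:
```python
from h import *
h=-.2228+np.pi/2; q=q_down(h); O=np.array([.54915,.0098]); c,s=np.cos(-.2225),np.sin(-.2225)
K=O+PADS@np.array([[c,s],[-s,c]])
for i in(0,1,2,3):
    k=K[i]
    arm.movep([*k,.235],q) if i==0 else arm.line_to([*k,.235],.25,q)
    arm.line_to([*k,.214],.1,q); arm.pause(.1); f0=np.array(arm.read_ft_force()); log=[]
    for z in np.arange(.2105,.1995,-.001):
        arm.line_to([*k,z],.02,q); f=np.array(arm.read_ft_force())-f0; p=arm.read_tool_pos()
        log.append((round(z,4),round(p[2],4),round(f[2],1)))
        if f[2]>24: break
    arm.pause(.1); print("abcd"[i],log,arm.read_tool_pos()-np.array([*k,0]),arm.read_time())
    arm.line_to([*k,.235],.15,q)
```

```text
a [(np.float64(0.2105), np.float64(0.2105), np.float64(0.5)), (np.float64(0.2095), np.float64(0.2094), np.float64(-0.0)), (np.float64(0.2085), np.float64(0.2088), np.float64(2.0)), (np.float64(0.2075), np.float64(0.2086), np.float64(6.9)), (np.float64(0.2065), np.float64(0.2082), np.float64(7.3)), (np.float64(0.2055), np.float64(0.2076), np.float64(9.0)), (np.float64(0.2045), np.float64(0.2068), np.float64(9.5)), (np.float64(0.2035), np.float64(0.2059), np.float64(9.9)), (np.float64(0.2025), np.float64(0.205), np.float64(10.7)), (np.float64(0.2015), np.float64(0.2041), np.float64(11.2)), (np.float64(0.2005), np.float64(0.2036), np.float64(12.9))] [0.00040838 0.00030276 0.2035787 ] 39.7833
b [(np.float64(0.2105), np.float64(0.2105), np.float64(-0.6)), (np.float64(0.2095), np.float64(0.2095), np.float64(-1.1)), (np.float64(0.2085), np.float64(0.2087), np.float64(0.5)), (np.float64(0.2075), np.float64(0.2083), np.float64(3.9)), (np.float64(0.2065), np.float64(0.2075), np.float64(5.0)), (np.float64(0.2055), np.float64(0.2066), np.float64(5.7)), (np.float64(0.2045), np.float64(0.2056), np
[... 1032 characters left out ...]
oat64(0.2105), np.float64(0.2106), np.float64(-1.7)), (np.float64(0.2095), np.float64(0.2095), np.float64(-1.7)), (np.float64(0.2085), np.float64(0.2088), np.float64(2.7)), (np.float64(0.2075), np.float64(0.2079), np.float64(4.6)), (np.float64(0.2065), np.float64(0.2069), np.float64(3.6)), (np.float64(0.2055), np.float64(0.2059), np.float64(4.1)), (np.float64(0.2045), np.float64(0.2049), np.float64(5.3)), (np.float64(0.2035), np.float64(0.2038), np.float64(4.7)), (np.float64(0.2025), np.float64(0.2029), np.float64(4.7)), (np.float64(0.2015), np.float64(0.2027), np.float64(11.1)), (np.float64(0.2005), np.float64(0.2026), np.float64(19.0))] [1.36049848e-06 2.80011931e-04 2.02629193e-01] 53.325
```

All corners travelled about 6 mm. I'll firm up a and b once, then verify flatness from above.

Run:
```python
from h import *
h=-.2228+np.pi/2; q=q_down(h); O=np.array([.54915,.0098]); c,s=np.cos(-.2225),np.sin(-.2225)
K=O+PADS@np.array([[c,s],[-s,c]])
for i in(0,1):
    k=K[i]; arm.line_to([*k,.225],.3,q); arm.line_to([*k,.206],.1,q); arm.line_to([*k,.2005],.03,q)
    print(arm.read_tool_pos()[2],arm.read_ft_force()[2]); arm.line_to([*k,.225],.15,q)
c=np.array([*O,.38]); c[:2]-=.03*np.array([np.cos(h),np.sin(h)]); arm.line_to(c,.3,q); arm.pause(.2)
im,pose=wshot("w_end.png"); px=pads(im,(40,230,170,470)); print(px)
for z in(.127,.130,.133): print(z,fit(onplane("wrist",px,z,pose),PADS))
w=onplane("wrist",px,.130,pose); print(arm.read_time())
```

```text
0.20282475644293435 6.590250785150998
0.20279793895668358 6.975598924893446
[[403.79196167 205.15391541]
 [233.73216248 205.34259033]
 [226.71961975  86.56143951]
 [410.30474854  86.23193359]]
0.127 (array([0.54921291, 0.00927975]), np.float64(-0.22200476871169425), np.float64(0.0011936953838452072), np.float64(1.0103583518748658))
0.13 (array([0.54932075, 0.00972574]), np.float64(-0.22200476871169447), np.float64(0.00011973230764134312), np.float64(1.0009174310152085))
0.133 (array([0.54942859, 0.01017174]), np.float64(-0.22200476871169442), np.float64(0.0009827180139886941), np.float64(0.9914765101555508))
58.075
```

View pics/w_end.png

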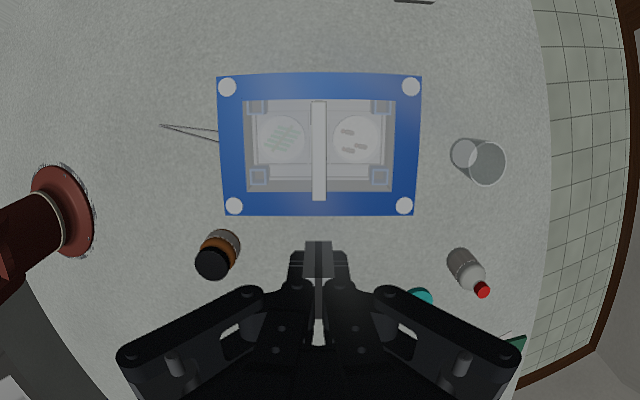

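The lid sits flat at z=0.130 (rests at (227,87), (411,86), (234,205), (404,205)), square to 0.3 mm, with the robot clear. Hand in.

```bash
python3 -c "
from h import *
print(ticket.finish_job(),arm.read_time())"
```

```text
the job is handed in; nothing more can be done
the job is handed in; nothing more can be done
```

I handed the job in at about 58 s of the 72 s limit: the loaded frame is socketed in the box with its dishes in it, and the lid is pressed home at all four corners and sits flat; the hand-in call gave no pass/fail result.

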